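# Lift the brown egg out of the egg rack with the tongs

## Robot

A 7-joint arm with a two-finger parallel gripper is mounted at the origin on a cart in front of the work surface, level with it; the furniture and walls round the work are solid. World frame = base frame: x ahead of the robot, y to its left, z up, the work surface at z = 0. Lengths are in m, angles in degrees, forces in N, time in s.
With the tool pointing down it reaches from about 0.425 to 0.875 m from the base axis. Payload 4.7 kg.
Tool frame: the origin (TCP) lies midway between the tips of the shut fingers; the grasp point (between the pads) lies 19 mm behind it; z points along the fingers, y is the direction in which the jaws open and shut (so a half turn about z gives the same grasp; the last joint's range is limited). The gripper opens to 87 mm and grips with 3 to 60 N. Pads are 19 mm wide; open, the fingers measure 117 mm over their backs; the gripper's body (75 mm by 190 mm) begins 51 mm behind the grasp point.
Start: joints at [66.927, 18.392, -4.016, 83.108, 1.295, 78.541, -3.26], TCP at [0.263, -0.594, 0.223] pointing down, gripper open.
Joint ranges: [-163.93, 163.93], [-17.29, 119.83], [-79.2, 71.16], [3.27, 140.29], [-89.18, 269.18], [5.43, 117.66], [-154.24, 154.24]. Speed limits (degrees/s): [147.25, 147.25, 180, 180, 180, 180, 180].

## Interface

Orientations are given as [roll, pitch, yaw] about the fixed x, y, z axes, in that order (R = Rz(yaw) Ry(pitch) Rx(roll)).
In Python, from cell import env gives the robot as it stands. The module is installed in compiled form; this text tells all that it offers.
- The arm moves only by the tool servo_tool, never from a script. Its argument "plan" is a list of rows, each a list of 3 entries, a list of its own where there are three numbers: the opening, from 0 (shut) to 1 (fully open), then the shift along the tool's x, y, z in cm, then the turn, a rotation vector about the tool's x, y, z in degrees. A call has 1 to 20 rows; each row shifts and turns the pose as measured when the row begins, along the tool's axes as they then stand; what a row does not reach is not made up. A row lasts 1/12 s, in which the tool goes at most 41.7 mm and 7.16 degrees, less where a joint would pass 70% of its speed; a pose out of reach is approached as far as the arm can. A call is refused whole if a number of a shift passes 4.17 or a number of a turn 7.16, either way. A call with a gripper value outside its range is refused whole. The fingers move at their own pace and stop on an object; "force" is the grip in N (left out, the last holds). Time passes only in rows, so rows that do not move let the fingers close. It gives the time, the measured TCP pose, the force and the opening at its end, in the units of the state.
- env.get_obs(): the state, without advancing time (a new reading comes with each control period).
- env.read_camera(name): name is "scene" or "side" or "wrist"; returns a dict with "image" (384x512x3 uint8, blue, green, red), "fx", "fy", "cx", "cy" (pixels), "k1" (the pictures are not rectified: a ray, as slopes to the right and down, at radius r is drawn at 1 + k1 r^2 times it, then the intrinsics apply), "rvec" (rotation vector, rad) and "tvec" (3), from world to camera coordinates, as OpenCV has them; the wrist camera has in their place "T_tool_cam" (4x4, takes a point from camera to tool coordinates, whose origin is the TCP and whose axes are the flange's). Camera axes: x right, y down, z forward; pixel columns grow to the right and rows downward; lengths in m; the calibration is good to about 2 mm. A picture is of the moment at which its call begins: read the wrist's pose just before it. There is no depth.
- env.sign_off(): hands the job in, once; it reports no verdict.
The state is a dict: "time_s": time; "qpos": joint angles; "joint_velocities": joint speeds; "effort": joint torques, N m; "tool_pos": TCP position; "tool_rot": TCP orientation; "force": force on the tool from outside, world axes, zero at the start; "wrist_torque": the same for the moment, N m; "grip_width": finger opening in m.
Only numpy, scipy, OpenCV 4.12 (cv2) and the standard library are available. Lean on these libraries where they do the work, as an engineer would, in place of code of your own. Each camera call takes 0.05 s, during which the arm holds its last target. There are 200 camera calls.

## Task

Take the kitchen tongs from their wooden rest, close their tips on the brown egg in the egg rack and lift it out, touching the egg with the tongs only. Finish while still holding: the tongs stay in the gripper and the egg stays clasped between the tips, held still with the tongs level, about 12 cm above where it sat. Leave the two white eggs in the rack and everything else on the worktop where they are.

Things in the scene. Friction and masses are not known exactly. Their poses are not given: they have to be found in the camera images.
- tongs_grip (a point): Grip place of the steel tongs, near their centre of mass: point midway between the two arms, half-way up the 22 mm high arms, 33 mm above the worktop on the rest. x axis along the tongs to the tips, y to the left arm, z up. Open, the tongs are 60 mm wide outside here; a finger goes outside each flat arm, with 22 mm free each way along x.
- tongs_tip (a point): Point midway between the two scooped grey tip pads, 91 mm ahead of the grip point along the tongs, same height and axes. The egg should be centred here. Pads 32 mm long, 22 mm high; open they stand 78 mm apart inside, 98 mm over their backs; squeezed to 52 mm outside width at the grip place they stand 65 mm apart; on the egg that width is about 40 mm.
- tongs_left (a joint): closing angle of the tongs' left arm about the hinge pin: 0 open (spring stop), about 0.10 rad closed on an egg, at most 0.16 rad; the right arm moves alike, mirrored. A spring opens them: squeezing at the grip place takes about 3 N to begin and about 8 N to reach the egg, so the gripper can carry them half closed at a 52 mm opening.
- egg_brown_center (a point): Brown egg (firm, 43 mm across, 57 mm high, about 60 g) standing upright in one hole of the egg rack. This point is at its widest place, 27 mm above its lower end, 20 mm above the rack's top; it can be clasped by the tongs at that height from either side. z up along the egg. Which hole it is in varies.
- egg_white_a_center (a point): A white egg of the same size in another hole of the rack; the point is at its widest place. Stays where it is.
- egg_white_b_center (a point): The other white egg, likewise. Stays where it is.
- egg_rack: Fixed light wooden rack, 80 mm deep (x) by 244 mm long (y), top 42 mm above the worktop, with three holes of 31 mm in one row along its y axis, 88 mm apart, the middle one at the rack's centre. Origin at the centre of its underside; its x axis points away from the robot. The tongs fit round an egg between its neighbours when they lie along the rack's x axis with their hinge towards the robot.
- tong_rest: Fixed dark wooden rest under the tongs: slab 165 x 112 x 6 mm with two ridges 22 mm high (two 6 mm pegs on the front one) that cross 62 to 78 mm behind and 48 to 64 mm ahead of the tongs' grip point. Origin on the worktop below the grip point, x axis along the tongs towards the tips.
- salt_shaker_center (a point): salt shaker, 44 mm across, 90 mm high, half-way up; a bystander
- pepper_mill_center (a point): dark wooden pepper mill, 58 mm across, 170 mm high, half-way up; fixed, a bystander
- white_cup_center (a point): white cup with a handle, 62 mm across, 55 mm high, centre of the cup half-way up; a bystander
- lemon_center (a point): yellow lemon, 78 x 55 x 56 mm, at its centre; a bystander
- tongs: Steel kitchen tongs with black grip inlays and grey tips, 234 mm long, 110 g, lying on edge on their rest, so that they open and close sideways. Origin directly below the grip point at the arms' underside, axes as the grip point. The hinge pin is 95 mm behind the origin, a hanging ring reaches to 124 mm behind, the tips to 110 mm ahead.
- egg_brown: the brown egg as a whole; origin at its lower end
Mind the look-alikes: they are no part of the job. Several things have the shape of the egg_brown; the one meant has the colours described above.

How it is judged:
By the outcome, as a careful person would: the job done as asked, in the order asked, and still so for the second after the job is handed in, while the arm keeps its last pose, push and grip.
It also fails if it takes over 48 s, if anything falls off the work surface, if the arm or the gripper's body presses on something with over 40 N, if the wrist force passes 120 N, or if a joint passes its speed limit or range.

## Working session

There is one attempt and no reset: what is moved stays moved. The work goes in short steps, Python scripts to look and compute and a tool call to move; the robot and the scene stay as the last step left them, time stands still between calls to the robot, and variables do not carry over. Pictures are saved under pics/ and viewed, about 8 in all and at most 12, crops included, and the job is handed in when it is done.

Besides the shell and the picture viewer there is one more tool, called after "Call:" as a command line: name --argument value ..., lists and objects as JSON in quotes. servo_tool: Moves the arm, as the interface text tells. Its arguments: {"type":"object","properties":{"plan":{"type":"array"},"force":{"type":"number"}},"required":["plan"]}

```bash
mkdir -p pics
cat > h.py <<'E'
import numpy as np, cv2
from cell import env
def cam(n):
    c=env.read_camera(n); return c
def rays(c,px,T=None):
    K=np.array([[c['fx'],0,c['cx']],[0,c['fy'],c['cy']],[0,0,1]])
    p=cv2.undistortPoints(np.array(px,float).reshape(-1,1,2),K,np.array([c['k1'],0,0,0,0.]),None).reshape(-1,2)
    # same model: x*(1+k1 r^2)
    d=np.c_[p,np.ones(len(p))]
    if T is None:
        R=cv2.Rodrigues(np.array(c['rvec'],float))[0]; t=np.array(c['tvec'],float).ravel()
        return -R.T@t, d@R
    return T[:3,3], d@T[:3,:3].T
def plane(c,px,z,T=None):
    o,d=rays(c,px,T); z=np.broadcast_to(z,len(d)); return o+d*((z-o[2])/d[:,2])[:,None]
def proj(c,P):
    K=np.array([[c['fx'],0,c['cx']],[0,c['fy'],c['cy']],[0,0,1]])
    return cv2.projectPoints(np.array(P,float).reshape(-1,3),np.array(c['rvec'],float),np.array(c['tvec'],float),K,np.array([c['k1'],0,0,0,0.]))[0].reshape(-1,2)
E
python3 - <<'E'
from h import *
o=env.get_obs(); print(o)
ims=[]
for n in('scene','side','wrist'):
    c=cam(n); cv2.imwrite(f'pics/{n}0.png',c['image']); print(n,{k:v for k,v in c.items() if k!='image'})
E
```

```text
{'time_s': 0.0, 'qpos': array([66.9265386 , 18.4398108 , -4.01623815, 83.17590529,  1.29350223,
       78.54022344, -3.25871966]), 'joint_velocities': array([ 0.03856144,  0.00671345,  0.0187859 , -0.03082621, -0.08404969,
       -0.10389793,  0.02337195]), 'effort': array([ 4.57984570e-04, -4.91288924e+01, -4.03176695e-01, -3.12527132e+01,
       -6.37075701e-02,  4.36913827e-02,  1.61821740e-04]), 'tool_pos': array([ 0.26289042, -0.59385227,  0.2214443 ]), 'tool_rot': array([-1.79889224e+02,  4.08218011e-03,  2.38848892e+01]), 'force': array([ 0.0963439 , -0.18650314, -0.68264008]), 'wrist_torque': array([0.0051818 , 0.02513014, 0.04117524]), 'grip_width': 0.08704898861070325}
scene {'fx': 377.19189234580466, 'fy': 377.19189234580466, 'cx': 252.72713061429658, 'cy': 192.0388658430393, 'k1': 0.03277934999516744, 'rvec': array([ 0.94004742, -2.48027867,  1.08035521]), 'tvec': array([0.41272658, 0.30234301, 1.02151589])}
side {'fx': 445.6136040118528, 'fy': 445.6136040118528, 'cx': 251.62875466712913, 'cy': 184.70520522036242, 'k1': 0.006616362813382393, 'rvec': array([ 1.91685754, -0.34506059,  0.20152576]), 'tvec': array([-0.50362366,  0.14663286,  1.32764386])}
wrist {'fx': 297.46565152844147, 'fy': 297.46565152844147, 'cx': 252.8001478103678, 'cy': 192.40017694360267, 'k1': -0.004750811735503234, 'T_tool_cam': array([[-4.64098463e-04, -9.70717971e-01, -2.40221575e-01,
         6.61511316e-02],
       [ 9.99999884e-01, -4.82086984e-04,  1.61188257e-05,
         4.05171715e-04],
       [-1.31454528e-04, -2.40221540e-01,  9.70718082e-01,
        -1.61479134e-01],
       [ 0.00000000e+00,  0.00000000e+00,  0.00000000e+00,
         1.00000000e+00]])}
```

View pics/scene0.png

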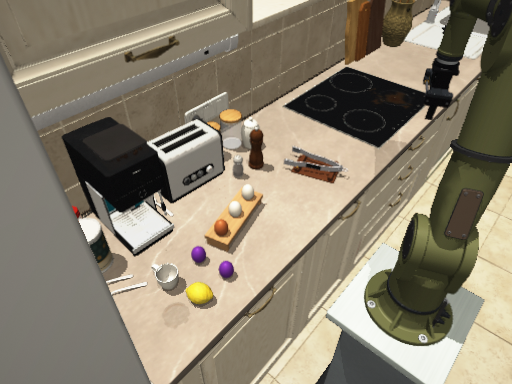

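View pics/side0.png

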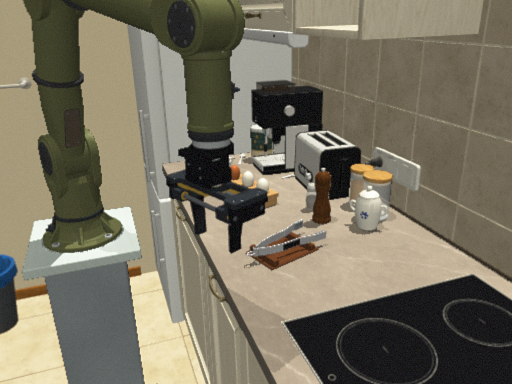

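The scene view shows the brown egg at (221,227) in the rack's near-left hole. The white eggs are at (235,208) and (248,191), and the tongs are at about (313,163) with the hinge or tips still to be told apart. Look-alikes are two purple eggs at (199,254) and (226,269), the lemon at (199,293), and the white eggs. I choose the brown one in the rack.

Run:
```python
from h import *
c=cv2.imread('pics/scene0.png'); s=cam('scene'); d=cam('side')
# egg masks in scene & side
hsv=cv2.cvtColor(s['image'],cv2.COLOR_BGR2HSV); hs=cv2.cvtColor(d['image'],cv2.COLOR_BGR2HSV)
for (n,h,cc,roi) in(('scene',hsv,s,(180,180,270,250)),('side',hs,d,(220,155,300,215))):
    x0,y0,x1,y1=roi
    for nm,lo,hi in(('brown',(4,140,70),(13,255,255)),('white',(0,0,150),(180,60,255))):
        m=np.zeros(h.shape[:2],np.uint8); m[y0:y1,x0:x1]=cv2.inRange(h,lo,hi)[y0:y1,x0:x1]
        k,l,st,ce=cv2.connectedComponentsWithStats(m)
        for i in range(1,k):
            if st[i,4]>40: print(n,nm,st[i],ce[i])
print('egg plane',plane(s,[(221,227),(235,208.5),(248,191)],.062).round(3))
# rack top corners
print('rack',plane(s,[(207,234),(224,247),(263,200),(246,186)],.042).round(3))
print('tongs ends',plane(s,[(284,163),(343,176),(293,150),(343,165)],.033).round(3))
print('others mill,salt,lemon',plane(s,[(256,168),(238,177),(200,295),(168,285),(199,262),(227,277)],0).round(3))
a=cv2.resize(s['image'][140:260,190:350],None,fx=4.8,fy=4.8,interpolation=cv2.INTER_CUBIC)
cv2.imwrite('pics/crop1.png',a)
b=cv2.resize(d['image'][150:280,215:345],None,fx=4.5,fy=4.5,interpolation=cv2.INTER_CUBIC)
cv2.imwrite('pics/crop2.png',b)
```

```text
scene brown [214 219  14  17 184] [220.71195652 227.28804348]
scene white [ 180  180   90   70 3876] [222.27889577 213.15118679]
scene white [229 201  12  14 134] [234.45522388 207.31343284]
side brown [231 165   9  15 103] [234.68932039 171.6407767 ]
side white [ 229  155   71   60 1719] [272.26527051 186.36300175]
side white [253 155  32  11 273] [270.23443223 159.64468864]
egg plane [[ 0.527  0.172  0.062]
 [ 0.549  0.087  0.062]
 [ 0.572 -0.001  0.062]]
rack [[ 0.552  0.208  0.042]
 [ 0.478  0.209  0.042]
 [ 0.52  -0.017  0.042]
 [ 0.609 -0.031  0.042]]
tongs ends [[ 0.595 -0.228  0.033]
 [ 0.391 -0.31   0.033]
 [ 0.619 -0.315  0.033]
 [ 0.425 -0.365  0.033]]
others mill,salt,lemon [[ 0.68  -0.167  0.   ]
 [ 0.696 -0.083  0.   ]
 [ 0.435  0.349  0.   ]
 [ 0.526  0.387  0.   ]
 [ 0.519  0.276  0.   ]
 [ 0.42   0.258  0.   ]]
```

View pics/crop1.png

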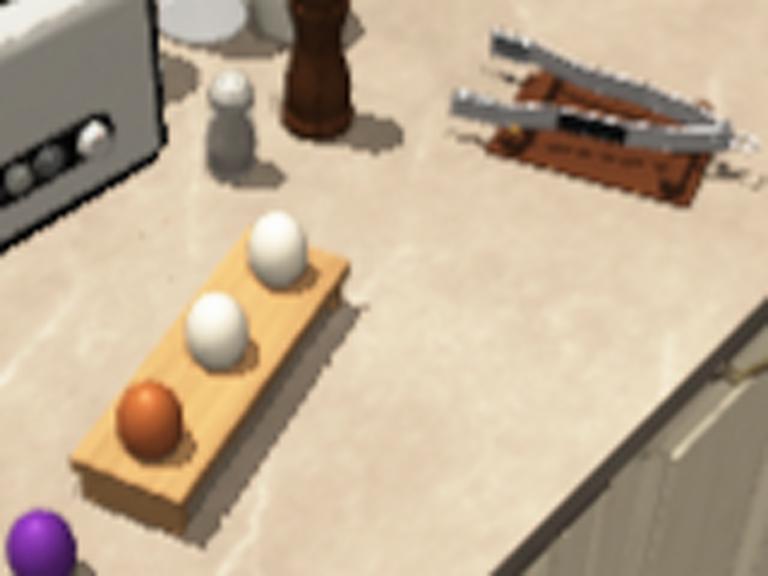

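The crop confirms the brown egg in the rack's +y end hole, with white eggs in the other two and purple eggs outside the rack. The tongs point away from the robot, tips at scene (284,163)/(293,150). Next I move above the tongs for a wrist view.

Call:
servo_tool --plan '[[1,[1.7,-0.8,0],[0,0,0]],[1,[3.2,-1.6,0],[0,0,0]],[1,[3.2,-1.6,0],[0,0,0]],[1,[3.2,-1.6,0],[0,0,0]],[1,[3.2,-1.6,0],[0,0,0]],[1,[3.2,-1.6,0],[0,0,0]],[1,[3.2,-1.6,0],[0,0,0]],[1,[3.2,-1.6,0],[0,0,0]],[1,[3.2,-1.6,0],[0,0,0]],[1,[3.2,-1.6,0],[0,0,0]],[1,[2,-1,0],[0,0,3]],[1,[0,0,0],[0,0,3]],[1,[0,0,0],[0,0,0]]]'

```text
time_s: 1.33
tool_pos: [0.5023, -0.3029, 0.2182]
tool_rot: [-179.9, 0.2, 17.3]
force: [-0.9, -0.1, 0.0]
grip_width: 0.0873
```

```bash
cat >> h.py <<'E'
from scipy.spatial.transform import Rotation as Ro
def wcam():
    o=env.get_obs(); c=env.read_camera('wrist'); T=np.eye(4)
    T[:3,:3]=Ro.from_euler('xyz',o['tool_rot'],degrees=True).as_matrix(); T[:3,3]=o['tool_pos']
    return o,c,T@c['T_tool_cam']
E
python3 - <<'E'
from h import *
o,c,T=wcam(); print(o['time_s'],o['tool_pos'],o['tool_rot'])
cv2.imwrite('pics/w1.png',c['image'])
np.save('T1.npy',T)
E
```

```text
1.3333 [ 0.50231279 -0.30290675  0.21822098] [-1.79875297e+02  1.73228319e-01  1.72708198e+01]
```

View pics/w1.png

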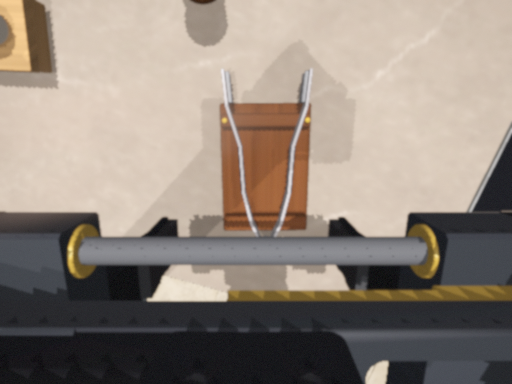

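The wrist view shows the tongs nearly aligned: tip ends at about (225,70) and (308,70), pegs at (225,120) and (308,120), slab front edge at row 104 and rear at 230.

Run:
```python
from h import *
o=env.get_obs(); T=np.load('T1.npy'); c=cam('wrist')
g=cv2.cvtColor(c['image'],cv2.COLOR_BGR2HSV)
m=cv2.inRange(g[95:236,200:330],(0,100,60),(15,255,255)); 
cnt=max(cv2.findContours(m,0,2)[0],key=cv2.contourArea); r=cv2.minAreaRect(cnt); print('slab',r)
P=lambda px,z:plane(c,px,z,T)
box=cv2.boxPoints(r)+[200,95]; B=P(box,.006); print(B.round(4), 'ctr',B.mean(0))
m=cv2.inRange(g,(18,120,90),(32,255,255)); m[:100]=0;m[140:]=0
k,l,st,ce=cv2.connectedComponentsWithStats(m)
for i in range(1,k): print('peg',st[i],ce[i])
pe=[ce[i] for i in range(1,k) if st[i,4]>5]
if len(pe)==2:print(P(pe,.04).round(4),P(pe,.028).round(4))
print('tips',P([(225,69.5),(308,69.5)],.044).round(4),P([(225,69.5),(308,69.5)],.044).mean(0))
print('tool',o['tool_pos'],o['tool_rot'])
a=cv2.resize(c['image'][55:245,195:340],None,fx=3,fy=3,interpolation=cv2.INTER_CUBIC); cv2.imwrite('pics/w1c.png',a)
```

```text
slab ((67.0, 72.0), (126.0, 68.0), 90.0)
[[ 0.5744 -0.2554  0.006 ]
 [ 0.5987 -0.3336  0.006 ]
 [ 0.4462 -0.3876  0.006 ]
 [ 0.4192 -0.3008  0.006 ]] ctr [ 0.50959007 -0.3193633   0.006     ]
peg [306 117   5   7  28] [307.92857143 120.14285714]
peg [222 118   6   6  28] [224.82142857 120.39285714]
[[ 0.5818 -0.3422  0.04  ]
 [ 0.5542 -0.2542  0.04  ]] [[ 0.5823 -0.3442  0.028 ]
 [ 0.5537 -0.2532  0.028 ]]
tips [[ 0.6046 -0.2404  0.044 ]
 [ 0.6305 -0.324   0.044 ]] [ 0.61753266 -0.28217268  0.044     ]
tool [ 0.502575   -0.30235889  0.21822593] [-1.79834899e+02  1.27735267e-01  1.74130972e+01]
```

View pics/w1c.png

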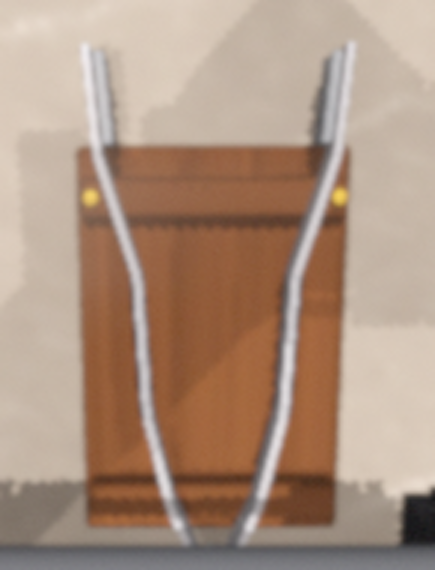

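Call:
servo_tool --plan '[[1,[0.6,1.5,0],[0,0,0]],[1,[0,0,2],[0,0,0]],[1,[0,0,3.5],[0,0,0]],[1,[0,0,3.5],[0,0,0]],[1,[0,0,3],[0,0,0]],[1,[0,0,1],[0,0,0]],[1,[0,0,0],[0,0,0]]]'

```text
time_s: 2.02
tool_pos: [0.5072, -0.3296, 0.0868]
tool_rot: [179.6, 0.1, 16.9]
force: [0.1, -0.4, 0.9]
grip_width: 0.087
```

Run:
```python
from h import *
o,c,T=wcam(); print(o['tool_pos'],o['tool_rot'],o['force'])
cv2.imwrite('pics/w2.png',c['image'])
# tip outer-edge tops by brightness: rows scan
g=cv2.cvtColor(c['image'],cv2.COLOR_BGR2HSV)
m=cv2.inRange(g,(18,120,90),(32,255,255)); m[200:]=0
k,l,st,ce=cv2.connectedComponentsWithStats(m)
pe=[ce[i] for i in range(1,k) if st[i,4]>8]; print(pe)
p=plane(c,pe,.03,T); print(p)
R=T[:3,:3]; y=np.radians(o['tool_rot'][2]); 
print('rel tool x,y', [( (q-o['tool_pos'])[:2]@[np.cos(y),np.sin(y)], (q-o['tool_pos'])[:2]@[np.sin(y),-np.cos(y)]) for q in p])
```

```text
[ 0.50717469 -0.32960072  0.08681395] [1.79586245e+02 1.47001389e-01 1.68948340e+01] [ 0.10323447 -0.43463283  0.92261667]
[array([300.33333333, 115.92753623]), array([167.96, 118.  ])]
[[ 0.58230851 -0.34287785  0.03      ]
 [ 0.55365132 -0.25325396  0.03      ]]
rel tool x,y [(np.float64(0.0680324836323733), np.float64(0.03453916780545188)), (np.float64(0.06665827357301693), np.float64(-0.05954477056874741))]
```

View pics/w2.png

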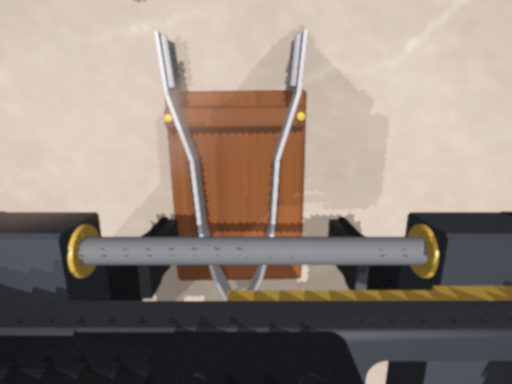

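The wrist view shows the gripper 12 mm too far along tool +y, with pegs at (168,118) and (300,116). I correct this before going lower.

Call:
servo_tool --plan '[[1,[0.5,-0.6,0],[0,0,-0.5]],[1,[0.5,-0.6,0],[0,0,0]],[1,[0,0,0],[0,0,0]],[1,[0,0,0],[0,0,0]]]'

```text
time_s: 2.4
tool_pos: [0.5168, -0.3172, 0.0942]
tool_rot: [179.1, -0.2, 17.3]
force: [-1.0, 0.1, 0.0]
grip_width: 0.0868
```

```bash
cat > peg.py <<'E'
from h import *
o,c,T=wcam(); print(o['tool_pos'],o['tool_rot'],o['force'],o['grip_width'])
g=cv2.cvtColor(c['image'],cv2.COLOR_BGR2HSV)
m=cv2.inRange(g,(18,120,90),(32,255,255)); m[200:]=0
k,l,st,ce=cv2.connectedComponentsWithStats(m)
pe=[ce[i] for i in range(1,k) if st[i,4]>8]
p=plane(c,pe,.03,T); y=np.radians(o['tool_rot'][2]); d=(p-o['tool_pos'])[:,:2]
print(np.c_[d@[np.cos(y),np.sin(y)],d@[np.sin(y),-np.cos(y)]])
E
python3 peg.py
```

```text
[ 0.51677017 -0.31715956  0.09422125] [179.1377926   -0.19887214  17.33993829] [-1.04933174  0.07143945  0.02965904] 0.0867965689887377
[[ 0.0547599  -0.05013583]
 [ 0.05502689  0.04395822]]
```

Call:
servo_tool --plan '[[1,[0,-0.3,1],[0.8,0,0]],[1,[0,0,1.5],[0,0,0]],[1,[0,0,1.5],[0,0,0]],[1,[0,0,1],[0,0,0]],[1,[0,0,0.5],[0,0,0]],[1,[0,0,0],[0,0,0]],[1,[0,0,0],[0,0,0]]]'

```text
time_s: 3.03
tool_pos: [0.519, -0.3146, 0.039]
tool_rot: [179.8, -0.5, 17.4]
force: [-0.7, -0.5, 0.1]
grip_width: 0.0872
```

```bash
python3 peg.py
```

```text
[ 0.51898589 -0.31460012  0.03900804] [179.80492922  -0.47645722  17.42114751] [-0.73259213 -0.45864397  0.05652079] 0.08722836570943901
[[ 0.05194951  0.04572402]
 [ 0.05196858 -0.0482511 ]]
```

Call:
servo_tool --plan '[[1,[-0.2,-0.1,0.8],[0,-0.4,0]],[1,[-0.2,0,0.8],[0,0,0]],[1,[0,0,0.5],[0,0,0]],[1,[0,0,0.2],[0,0,0]],[1,[0,0,0],[0,0,0]],[1,[0,0,0],[0,0,0]]]'

```text
time_s: 3.58
tool_pos: [0.5156, -0.3157, 0.0154]
tool_rot: [179.7, -0.1, 17.4]
force: [0.8, -0.6, 0.3]
grip_width: 0.0872
```

```bash
python3 peg.py
```

```text
[ 0.51555508 -0.3157058   0.01539937] [ 1.79673703e+02 -1.35093716e-01  1.74069362e+01] [ 0.77257711 -0.5900277   0.25586589] 0.08721147667066338
[[ 0.05551759  0.04574675]
 [ 0.05539359 -0.04842768]]
```

Call:
servo_tool --plan '[[0.6,[0,-0.1,0.1],[0,0,0]],[0.6,[0,0,0],[0,0,0]],[0.6,[0,0,0],[0,0,0]],[0.6,[0,0,0],[0,0,0]],[0.6,[0,0,0],[0,0,0]],[0.6,[0,0,0],[0,0,0]],[0.6,[0,0,0],[0,0,0]],[0.6,[0,0,0],[0,0,0]]]' --force 20

```text
time_s: 4.3
tool_pos: [0.516, -0.315, 0.0154]
tool_rot: [179.6, -0.2, 17.4]
force: [0.0, -0.7, 0.2]
grip_width: 0.0531
```

```bash
python3 peg.py
```

```text
[ 0.51598248 -0.31498741  0.01541164] [179.59068163  -0.20977349  17.40694741] [ 0.04312082 -0.65944745  0.24646585] 0.05309322484760547
[[ 0.05483146 -0.04731473]
 [ 0.05511906  0.04568497]]
```

Call:
servo_tool --plan '[[0.6,[0,0,-0.5],[0,0,0]],[0.6,[0,0,-1],[0,0,0]],[0.6,[0,0,-1.5],[0,0,0]],[0.6,[0,0,-2],[0,0,0]],[0.6,[0,0,-2.5],[0,0,0]],[0.6,[0,0,-2.5],[0,0,0]],[0.6,[0,0,-2.5],[0,0,0]],[0.6,[0,0,-2],[0,0,0]],[0.6,[0,0,-1],[0,0,0]],[0.6,[0,0,-0.5],[0,0,0]],[0.6,[0,0,0],[0,0,0]],[0.6,[0,0,0],[0,0,0]]]'

```text
time_s: 5.35
tool_pos: [0.5135, -0.3127, 0.1873]
tool_rot: [179.7, -0.1, 17.5]
force: [0.8, -0.2, -1.9]
grip_width: 0.0526
```

Run:
```python
from h import *
o,c,T=wcam(); print(o['tool_pos'],o['tool_rot'],o['force'],o['grip_width'])
s=cam('side')
b=cv2.resize(s['image'][130:290,180:380],None,fx=2,fy=2)
w=c['image']; b=cv2.resize(b,(int(b.shape[1]*384/b.shape[0]),384)); w=w[:,:320]
cv2.imwrite('pics/j3.png',np.hstack([w,b]))
```

```text
[ 0.51347309 -0.31266052  0.18733333] [ 1.79680478e+02 -1.35283492e-01  1.74648382e+01] [ 0.80848672 -0.19886803 -1.85455321] 0.05257399961706531
```

View pics/j3.png

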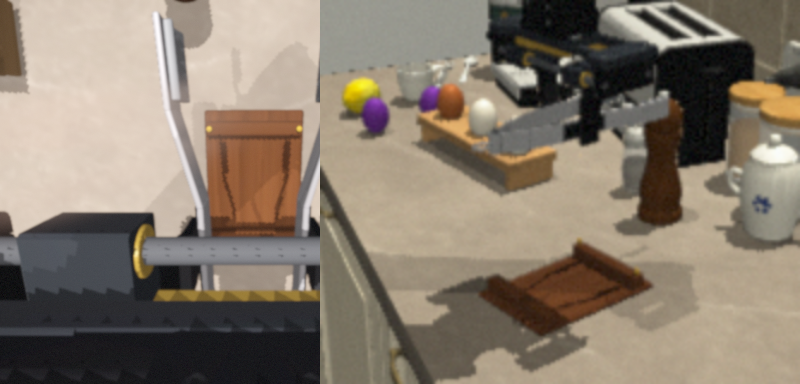

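The tongs are lifted, held level, and centred in the fingers; the rest is empty. Next is the traverse to above the brown egg.

Call:
servo_tool --plan '[[0.6,[0.2,-1,0],[0,0,0]],[0.6,[0.3,-2,0],[0,0,0]],[0.6,[0.5,-3,0],[0,0,0]],[0.6,[0.5,-3.2,0],[0,0,0]],[0.6,[0.5,-3.2,0],[0,0,0]],[0.6,[0.5,-3.2,0],[0,0,0]],[0.6,[0.5,-3.2,0],[0,0,0]],[0.6,[0.5,-3.2,0],[0,0,0]],[0.6,[0.5,-3.2,0],[0,0,0]],[0.6,[0.5,-3.2,0],[0,0,0]],[0.6,[0.5,-3.2,0],[0,0,0]],[0.6,[0.5,-3.2,0],[0,0,0.5]],[0.6,[0.5,-3,0],[0,0,0.5]],[0.6,[0.3,-2,0],[0,0,1]],[0.6,[0.2,-1,0],[0,0,1]],[0.6,[0,0,0],[0,0,0]],[0.6,[0,0,0],[0,0,0]],[0.6,[0,0,0],[0,0,0]]]'

```text
time_s: 6.95
tool_pos: [0.4308, 0.125, 0.1655]
tool_rot: [-179.4, 1.8, 14.7]
force: [-0.0, 0.0, -0.6]
grip_width: 0.0525
```

Run:
```python
from h import *
o,c,T=wcam(); print(o['tool_pos'],o['tool_rot'],o['force'],o['grip_width'])
cv2.imwrite('pics/w4.png',c['image'])
s=cam('scene');cv2.imwrite('pics/s4.png',s['image'])
```

```text
[0.43075647 0.12502075 0.16554597] [-179.40935822    1.84143737   14.68055108] [-0.0030041   0.04462709 -0.57223568] 0.052452733531101504
```

View pics/w4.png

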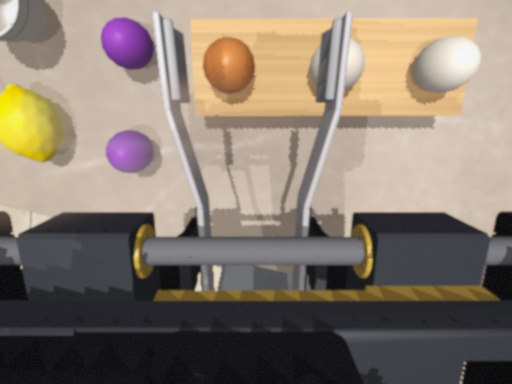

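The wrist view shows the brown egg at (229,66), the white eggs at (337,65) and (447,65), the tongs tips around columns 165 and 340, and the rack edges nearly horizontal.

```bash
cat > egg.py <<'E'
from h import *
o,c,T=wcam(); print(o['time_s'],o['tool_pos'],o['tool_rot'],o['grip_width'])
g=cv2.cvtColor(c['image'],cv2.COLOR_BGR2HSV); y=np.radians(o['tool_rot'][2])
def rel(p,yaw=y): d=(p-o['tool_pos'])[:,:2]; return np.c_[d@[np.cos(y),np.sin(y)],d@[np.sin(y),-np.cos(y)]]
m=cv2.inRange(g,(3,150,50),(13,255,255)); m[200:]=0
cnt=max(cv2.findContours(m,0,2)[0],key=cv2.contourArea); e=cv2.fitEllipse(cnt); print('brown',e)
p=plane(c,[e[0]],.063,T); print('brown world',p,'rel',rel(p))
E
python3 egg.py
python3 - <<'E'
from h import *
o,c,T=wcam(); g=cv2.cvtColor(c['image'],cv2.COLOR_BGR2HSV)
wood=cv2.inRange(g,(12,70,120),(25,200,255)); wood[120:]=0
# far edge rows per column
pts=[(x,np.nonzero(wood[:,x])[0][0]) for x in list(range(200,310,5))+list(range(360,470,5)) if wood[:60,x].any()]
P=plane(c,pts,.042,T); f=np.polyfit(P[:,1],P[:,0],1); print('far edge slope -> yaw',np.degrees(np.arctan(-f[0])),'n',len(pts))
le=[(np.nonzero(wood[r])[0][0],r) for r in range(25,100,5)]; ri=[(np.nonzero(wood[r])[0][-1],r) for r in range(25,35,3)]
L=plane(c,le,.042,T); print('left edge yaw',np.degrees(np.arctan2(*(np.polyfit(L[:,0],L[:,1],1)[0],1))))
v=np.radians(14.6)
print('far x',f[0]*.17+f[1], 'left edge proj',(L[:,:2]@[-np.sin(v),np.cos(v)]).round(4))
print('white b',plane(c,[(447,65)],.063,T))
# static-camera crosscheck: scene and side brown centres
s,d=cam('scene'),cam('side')
R=[rays(s,[(220.7,227.3)]),rays(d,[(234.7,171.6)])]
print('scene',plane(s,[(220.7,227.3)],.063))
# tongs pads: tip ends in tool frame at z = tcp-0.03 (top)
for zz in(.030,):
    z=o['tool_pos'][2]+zz; q=plane(c,[(156,13),(349,13)],z,T); Tt=Ro.from_euler('xyz',o['tool_rot'],degrees=True).as_matrix()
    print('tips in tool',((q-o['tool_pos'])@Tt).round(4))
E
```

```text
7.05 [0.43116848 0.1241979  0.16569088] [-179.41802505    1.8288165    14.56811833] 0.05198348209974666
brown ((227.8611297607422, 63.14165496826172), (46.178855895996094, 52.00694274902344), 126.46420288085938)
brown world [[0.5296049  0.17154786 0.063     ]] rel [[ 0.10718159 -0.02106783]]
far edge slope -> yaw 14.855769419555061 n 44
left edge yaw -60.31300147659089
far x 0.5686936866464356 left edge proj [0.0668 0.067  0.0664 0.0666 0.0668 0.067  0.0664 0.0666 0.0669 0.0662
 0.0664 0.0667 0.2355 0.2401 0.2105]
white b [[ 0.57325244 -0.00177682  0.063     ]]
scene [[0.52573862 0.17384933 0.063     ]]
tips in tool [[ 0.1062 -0.0372 -0.033 ]
 [ 0.1059  0.0374 -0.0337]]
```

Call:
servo_tool --plan '[[0.6,[0.5,-0.5,0.3],[-0.3,0.9,0]],[0.6,[0.6,-0.7,0.5],[-0.3,0.9,0]],[0.6,[0.5,-0.6,0.8],[0,0,0]],[0.6,[0.1,-0.2,0.6],[0,0,0]],[0.6,[0,0,0.3],[0,0,0]],[0.6,[0,0,0],[0,0,0]],[0.6,[0,0,0],[0,0,0]]]'

```text
time_s: 7.83
tool_pos: [0.445, 0.1483, 0.1396]
tool_rot: [179.9, -0.3, 14.3]
force: [0.4, -0.9, -0.0]
grip_width: 0.0529
```

```bash
python3 egg.py
```

```text
7.8333 [0.44500009 0.14826042 0.13956569] [179.93433927  -0.34891837  14.29598209] 0.052851991185859086
brown ((250.77926635742188, 90.94481658935547), (49.26804733276367, 52.60692596435547), 141.18609619140625)
brown world [[0.52931642 0.1709449  0.063     ]] rel [[ 0.08730681 -0.00116169]]
```

Call:
servo_tool --plan '[[0.6,[-0.1,-0.1,0.8],[0,0,-0.2]],[0.6,[0,0,1.3],[0,0,0]],[0.6,[0,0,1.3],[0,0,0]],[0.6,[0,0,0.8],[0,0,0]],[0.6,[0,0,0.3],[0,0,0]],[0.6,[0,0,0],[0,0,0]],[0.6,[0,0,0],[0,0,0]]]'

```text
time_s: 8.47
tool_pos: [0.445, 0.1475, 0.0928]
tool_rot: [179.8, -0.5, 14.4]
force: [0.8, -0.5, -0.4]
grip_width: 0.0522
```

```bash
python3 egg.py
python3 - <<'E'
from h import *
o,c,T=wcam()
s=cam('scene')['image'][130:290,150:350]; s=cv2.resize(s,(480,384),interpolation=cv2.INTER_CUBIC)
cv2.imwrite('pics/j5.png',np.hstack([c['image'][:,100:420],s]))
E
```

```text
8.4667 [0.44502633 0.14750399 0.09280806] [179.84701028  -0.51446313  14.36334229] 0.05218877982331128
brown ((248.75717163085938, 83.99568176269531), (63.196388244628906, 69.09201049804688), 156.2595977783203)
brown world [[0.52890421 0.17114164 0.063     ]] rel [[ 0.08711983 -0.00209119]]
```

View pics/j5.png

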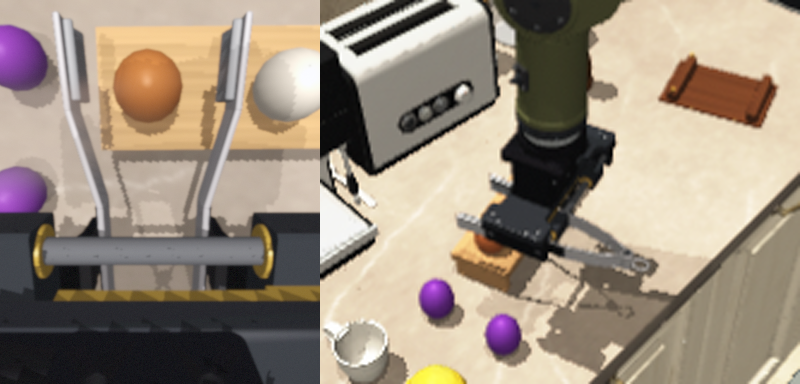

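The wrist view shows both pads straddling the brown egg, with clearance to the white egg and purple egg. The offset is about 2 mm, so I correct it and descend.

Call:
servo_tool --plan '[[0.6,[0,-0.2,0.6],[0,-0.4,-0.2]],[0.6,[0,0,1],[0,0,0]],[0.6,[0,0,1],[0,0,0]],[0.6,[0,0,1],[0,0,0]],[0.6,[0,0,0.6],[0,0,0]],[0.6,[0,0,0.3],[0,0,0]],[0.6,[0,0,0],[0,0,0]],[0.6,[0,0,0],[0,0,0]]]'

```text
time_s: 9.28
tool_pos: [0.4453, 0.1499, 0.0435]
tool_rot: [179.9, -0.1, 14.6]
force: [0.2, -0.8, -0.8]
grip_width: 0.0525
```

```bash
python3 egg.py
python3 - <<'E'
from h import *
o,c,T=wcam(); print(o['force'])
s=cam('scene')['image'][160:280,180:330]; s=cv2.resize(s,(480,384),interpolation=cv2.INTER_CUBIC)
cv2.imwrite('pics/j6.png',np.hstack([c['image'][:,100:420],s]))
E
```

```text
9.2833 [0.44531057 0.14988924 0.04347336] [ 1.79854449e+02 -1.46069327e-01  1.45918178e+01] 0.05250525037306192
brown ((252.9167022705078, 72.14738464355469), (88.65840911865234, 99.0394058227539), 167.72235107421875)
brown world [[0.52905905 0.17137545 0.063     ]] rel [[0.08646023 0.00030567]]
[-0.4497647  -0.20328478 -1.11093458]
```

View pics/j6.png

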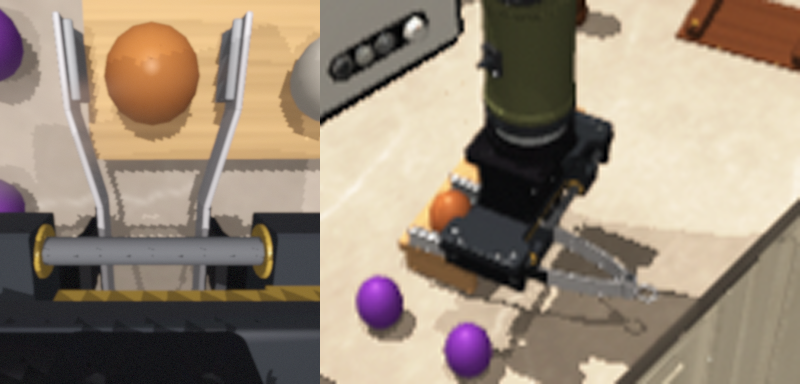

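Call:
servo_tool --plan '[[0.54,[0,0,0],[0,0,0]],[0.5,[0,0,0],[0,0,0]],[0.48,[0,0,0],[0,0,0]],[0.46,[0,0,0],[0,0,0]],[0.43,[0,0,0],[0,0,0]],[0.4,[0,0,0],[0,0,0]],[0.35,[0,0,0],[0,0,0]],[0.3,[0,0,0],[0,0,0]],[0.3,[0,0,0],[0,0,0]],[0.3,[0,0,0],[0,0,0]],[0.3,[0,0,0],[0,0,0]],[0.3,[0,0,0],[0,0,0]]]' --force 22

```text
time_s: 10.43
tool_pos: [0.4473, 0.1504, 0.0459]
tool_rot: [179.8, -0.4, 14.6]
force: [0.3, -0.4, -1.1]
grip_width: 0.0397
```

```bash
python3 egg.py
python3 - <<'E'
from h import *
o,c,T=wcam(); print(o['force'])
cv2.imwrite('pics/w7.png',c['image'])
E
```

```text
10.4333 [0.44725725 0.15042582 0.04594022] [179.79185259  -0.44038285  14.58566677] 0.03972647468715018
brown ((255.56048583984375, 75.67604064941406), (80.9952621459961, 96.2314453125), 152.11985778808594)
brown world [[0.53016355 0.17044238 0.063     ]] rel [[0.08527512 0.0015066 ]]
[-0.02754666  0.93813139 -1.05237341]
```

View pics/w7.png

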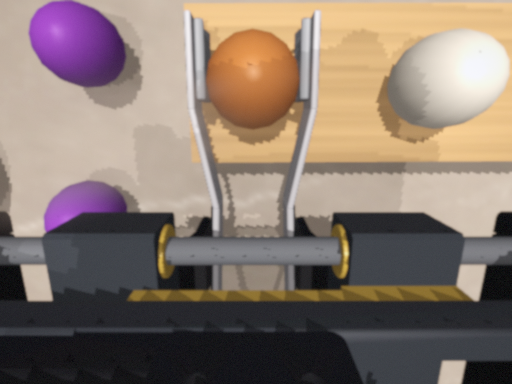

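The egg is clasped between the pads: width is 39.7 mm as predicted, with the egg at (253,78). I lift gently.

Call:
servo_tool --plan '[[0.3,[0,0,-0.3],[0,0,0]],[0.3,[0,0,-0.5],[0,0,0]],[0.3,[0,0,-0.7],[0,0,0]],[0.3,[0,0,-0.8],[0,0,0]],[0.3,[0,0,-0.8],[0,0,0]],[0.3,[0,0,-0.8],[0,0,0]],[0.3,[0,0,-0.8],[0,0,0]],[0.3,[0,0,-0.8],[0,0,0]],[0.3,[0,0,-0.8],[0,0,0]],[0.3,[0,0,-0.8],[0,0,0]],[0.3,[0,0,-0.6],[0,0,0]],[0.3,[0,0,-0.4],[0,0,0]],[0.3,[0,0,-0.2],[0,0,0]],[0.3,[0,0,0],[0,0,0]],[0.3,[0,0,0],[0,0,0]]]'

```text
time_s: 11.78
tool_pos: [0.447, 0.1506, 0.1397]
tool_rot: [179.7, -0.6, 14.6]
force: [-0.6, 0.0, -1.5]
grip_width: 0.0395
```

```bash
python3 egg.py
python3 - <<'E'
from h import *
o,c,T=wcam(); print(o['force'])
s=cam('side')['image'][100:260,150:350]; s=cv2.resize(s,(480,384),interpolation=cv2.INTER_CUBIC)
cv2.imwrite('pics/j8.png',np.hstack([c['image'][:,100:420],s]))
E
```

```text
11.7833 [0.44701368 0.15064428 0.13966559] [179.72139485  -0.59079218  14.59515127] 0.03954153248627728
brown ((255.6104736328125, 75.15394592285156), (80.25758361816406, 94.19783020019531), 146.63821411132812)
brown world [[0.54354475 0.17288789 0.063     ]] rel [[0.09902117 0.0027988 ]]
[-0.10664226 -0.35861861 -1.36608998]
```

View pics/j8.png

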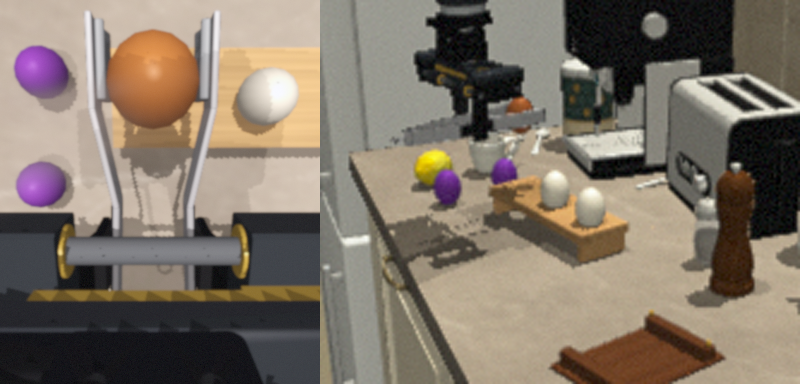

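The egg hangs clasped in the tongs, with both white eggs still in the rack. I raise the last 2.5 cm and trim the pitch.

Call:
servo_tool --plan '[[0.3,[0,0,-0.5],[0.1,-0.4,0]],[0.3,[0,0,-0.7],[0,0,0]],[0.3,[0,0,-0.7],[0,0,0]],[0.3,[0,0,-0.5],[0,0,0]],[0.3,[0,0,-0.2],[0,0,0]],[0.3,[0,0,0],[0,0,0]],[0.3,[0,0,0],[0,0,0]],[0.3,[0,0,0],[0,0,0]]]'

```text
time_s: 12.6
tool_pos: [0.4465, 0.1507, 0.1679]
tool_rot: [179.9, -0.1, 14.6]
force: [-0.9, 0.2, -2.3]
grip_width: 0.04
```

```bash
python3 egg.py
python3 - <<'E'
from h import *
o=env.get_obs(); print(o['force'],o['joint_velocities'].round(2))
R=Ro.from_euler('xyz',o['tool_rot'],degrees=True).as_matrix()
d=cam('side'); im=d['image']; 
# expected level tongs: points at tool x -0.124 (ring), 0.110 (tips), heights
P=lambda a,y,h: o['tool_pos']+[0,0,.0176+h]+np.r_[(R@[a,y,0])[:2],0]
pts=[P(-.120,0,0),P(.087,0,0),P(.106,-.03,.011),P(.106,-.03,-.011),P(.106,.03,.011),P(.106,.03,-.011)]
q=proj(d,pts); print(q.round(1))
x0,y0=215,90
s=cv2.resize(im[y0:y0+80,x0:x0+110-10],None,fx=7,fy=7,interpolation=cv2.INTER_CUBIC)
for a in q: cv2.drawMarker(s,tuple(int(v) for v in (a-[x0,y0])*7+3),(255,0,255),0,14,1)
cv2.imwrite('pics/j9.png',s)
h=cv2.cvtColor(im,cv2.COLOR_BGR2HSV);m=cv2.inRange(h,(3,140,60),(13,255,255));m[170:]=0;m[:,:200]=0;m[:,280:]=0
k,l,st,ce=cv2.connectedComponentsWithStats(m);print([(st[i],ce[i]) for i in range(1,k) if st[i,4]>30])
E
```

```text
12.6 [0.44651939 0.15074851 0.16788141] [ 1.79867947e+02 -6.48527958e-02  1.46105592e+01] 0.04004516856494559
brown ((255.92918395996094, 74.39302062988281), (78.96353912353516, 93.47894287109375), 143.23947143554688)
brown world [[0.54661111 0.17356159 0.063     ]] rel [[0.10260957 0.00317254]]
[-0.30320219 -0.00738193 -1.28801059] [-0.09  0.21 -0.05  0.04  0.03 -0.03  0.02]
[[179.6 150.2]
 [233.1 139.5]
 [233.  133.9]
 [233.3 139.8]
 [242.1 137.3]
 [242.3 143.4]]
[(array([228, 132,  10,   7,  45], dtype=int32), array([232.06666667, 135.55555556]))]
```

Run:
```python
from h import *
o=env.get_obs(); d=cam('side')
def q(tp,tilt):
    R=Ro.from_euler('xyz',[180,0,14.6],degrees=True).as_matrix(); t=np.tan(np.radians(tilt))
    P=lambda a,y,h: np.array(tp)+[0,0,.0176+h+a*t]+np.r_[(R@[a,y,0])[:2],0]
    return proj(d,[P(-.124,0,0),P(-.095,0.005,.011),P(-.095,.005,-.011),P(.110,.035,.011),P(.110,.035,-.011)]).round(1).tolist()
for t in(-4,0,4): print(t,q([.447,.1506,.1397],t),'| now',q(o['tool_pos'],t))
g=d['image'].astype(int); sat=g.max(2)-g.min(2)
for x in (188,195,202,209,236,239,241,243,245): print(x,[int(v) for v in g[125:162,x].mean(1)])
```

```text
-4 [[179.2, 156.1], [187.6, 152.2], [188.1, 158.5], [244.3, 147.3], [244.5, 153.3]] | now [[178.3, 147.9], [186.7, 144.1], [187.3, 150.5], [243.9, 139.6], [244.1, 145.7]]
0 [[179.4, 158.6], [187.7, 154.1], [188.2, 160.4], [244.3, 145.2], [244.5, 151.2]] | now [[178.5, 150.5], [186.9, 146.0], [187.4, 152.4], [243.9, 137.5], [244.0, 143.6]]
4 [[179.6, 161.1], [187.9, 156.0], [188.4, 162.3], [244.2, 143.1], [244.4, 149.1]] | now [[178.7, 153.0], [187.1, 148.0], [187.6, 154.3], [243.8, 135.3], [244.0, 141.5]]
188 [150, 151, 151, 146, 152, 150, 150, 151, 151, 151, 152, 148, 148, 150, 149, 150, 149, 151, 144, 110, 95, 104, 107, 114, 107, 100, 108, 141, 147, 148, 148, 147, 148, 148, 148, 145, 150]
195 [27, 70, 139, 151, 150, 148, 151, 148, 147, 150, 150, 150, 150, 149, 150, 150, 148, 107, 95, 104, 115, 109, 109, 111, 110, 109, 86, 132, 147, 147, 149, 147, 146, 150, 141, 147, 149]
202 [54, 46, 28, 72, 139, 149, 150, 149, 147, 150, 151, 150, 147, 149, 148, 147, 114, 102, 104, 113, 113, 107, 107, 108, 105, 85, 137, 150, 148, 150, 151, 148, 144, 125, 143, 151, 149]
209 [24, 37, 29, 39, 51, 50, 
[... 376 characters left out ...]
 146, 148, 129, 115, 107, 103, 104, 101, 104, 137, 146, 149, 146, 145, 146, 147, 146, 146, 142, 164, 176, 167, 161, 167, 174, 194, 219]
241 [146, 146, 148, 144, 146, 148, 147, 145, 148, 145, 147, 150, 128, 108, 103, 103, 103, 100, 94, 137, 144, 147, 145, 147, 141, 146, 143, 141, 134, 216, 224, 203, 210, 202, 185, 170, 158]
243 [147, 146, 148, 147, 143, 149, 147, 149, 141, 147, 147, 147, 143, 140, 142, 142, 143, 143, 136, 147, 145, 146, 148, 146, 149, 146, 146, 149, 190, 221, 221, 162, 101, 144, 117, 93, 108]
245 [149, 145, 144, 150, 146, 146, 145, 145, 148, 148, 149, 150, 144, 146, 149, 144, 147, 147, 147, 146, 148, 147, 146, 145, 145, 146, 143, 146, 163, 177, 175, 118, 137, 119, 94, 88, 86]
```

Numerically the tongs are level to about 1° (side view). I raise the grip a little and check for creep.

Call:
servo_tool --plan '[[0.3,[0,0,0],[0,0,0]],[0.3,[0,0,0],[0,0,0]],[0.3,[0,0,0],[0,0,0]],[0.3,[0,0,0],[0,0,0]],[0.3,[0,0,0],[0,0,0]],[0.3,[0,0,0],[0,0,0]]]' --force 27

```text
time_s: 13.25
tool_pos: [0.4457, 0.1505, 0.1667]
tool_rot: [179.9, 0.1, 14.6]
force: [-0.7, 0.3, -2.1]
grip_width: 0.0395
```

```bash
for i in 1 2 3; do python3 egg.py; done; for i in $(seq 12); do python3 -c "
from h import *
env.read_camera('side')"; done; python3 egg.py
```

```text
13.25 [0.44570549 0.15050843 0.16673942] [1.79891506e+02 6.95035781e-02 1.46182552e+01] 0.03954448284446227
brown ((256.071533203125, 74.46589660644531), (79.0745620727539, 93.28421020507812), 144.40704345703125)
brown world [[0.54533674 0.17315371 0.063     ]] rel [[0.10212123 0.00323248]]
13.3 [0.44570318 0.15051163 0.16673483] [1.79891147e+02 6.91019606e-02 1.46176886e+01] 0.03969755761762814
brown ((255.9905242919922, 74.47831726074219), (79.97514343261719, 93.19102478027344), 142.28199768066406)
brown world [[0.54530848 0.1732185  0.063     ]] rel [[0.10211169 0.00316532]]
13.35 [0.44572185 0.15054665 0.16678645] [1.79891621e+02 6.29151695e-02 1.46176542e+01] 0.0395309109925564
brown ((256.1988220214844, 74.2741470336914), (78.97083282470703, 93.57511901855469), 143.18063354492188)
brown world [[0.54554523 0.17313068 0.063     ]] rel [[0.10229172 0.00333916]]
14.0 [0.44574516 0.15056702 0.16682165] [1.79889375e+02 5.98343197e-02 1.46228357e+01] 0.03986720114439886
brown ((256.0447998046875, 74.23834228515625), (79.29660034179688, 93.58854675292969), 142.715087890625)
brown world [[0.54557306 0.17329033 0.063     ]] rel [[0.10233095 0.00321478]]
```

Nothing moved over 0.7 s, so the egg and arm are steady. I hand in.

```bash
python3 -c "
from h import *
print(env.sign_off())"
```

```text
the job is handed in; nothing more can be done
None
```

I took the tongs from their rest, closed them on the brown egg and lifted it out. The job is handed in with the egg still clasped between the tips, after about 14 s on the robot's clock.

- **Height:** the tool rose about 12.1 cm (TCP z 0.046 to 0.167). I measured the tool, not the egg itself.
- **Grip:** the opening was 39.5–39.9 mm, against about 40 mm expected on the egg.
- **Steadiness:** over the last 0.7 s the egg's place in the wrist image moved by less than 0.3 px, and the arm was still.
- **Level:** the tool was within 0.2° of level. The side picture suggested the tongs sit about 1° tips-down, roughly the calibration error.
- **White eggs:** the last picture I viewed, at about 9 cm of lift, showed both still in the rack and the rest empty.
- **Disagreements:**
  - The egg's outline in the wrist view shrank about 3% from clasping to the top of the lift. It did not change afterwards, so I took it as settling or a mask effect. I raised the grip force from 22 to 27 N as a precaution.
  - One side-view close-up was refused because the picture limit was reached, so the last level check was made on pixel values only.

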